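# Load a stirring bar and set the stirrer's speed slider

## Task

Take the blue stirring bar out of its pocket in the tray and lay it gently, flat in the middle of the glass dish on the stirrer, without dropping it. Then slide the black speed slider so that its white line stands on the orange mark, and let go. Leave the other bars in their pockets, the dish in its place on the plate and the jars where they are.

Things in the scene. Friction and masses are not known exactly. Their poses are not given: they have to be found in the camera images.
- bar_blue: Blue stirring bar (10 to 21 g), an octagonal rod 38 mm long, 14 mm across flats. Origin at its centre, own x along its length. Starts flat in one of the tray's pockets (which one varies), along the tray's x within 3 degrees, a flat side up. Its upper 10 mm stand out of the pocket; its two upright flats, 5.8 mm tall, begin at the tray's top face.
- bar_white: White stirring bar of the same shape and size, in another pocket; stays there.
- bar_red: Red stirring bar of the same shape and size, in another pocket; stays there.
- tray: Fixed grey pocket tray, 80 mm (its x) by 170 mm (its y) by 12 mm high. Origin at the centre of its underside. Three pockets 44 x 18 mm, long side along x, 4 mm deep, floor 8 mm above the bench, at y = -52, 0 and +52 mm.
- stirrer: Fixed white stirrer, 200 mm (its x) by 170 mm (its y), upper face 40 mm above the bench; it may stand left or right of the tray. Origin at the centre of its underside. A round steel plate of 128 mm diameter, 6 mm high, is centred at x = +30 mm. The slider's track, on a blue panel, runs along its y at x = -75 mm, from y = -50 to +50 mm.
- plate_center (a point): Centre of the upper face of the round steel plate, 46 mm above the bench.
- dish: Round clear glass dish standing loose on the plate, 300 g, 112 mm outer diameter, 32 mm high, walls 4 mm, floor 5 mm thick. Origin at the centre of its underside.
- speed (a joint): Speed slider's travel in m: 0 at the y = -50 mm end of the track, 0.10 at the y = +50 mm end, growing along the stirrer's +y. Starts between 0 and 0.015. Slides with about 1.5 N of friction and stays where it is left.
- speed_top (a point): Centre of the top of the black slider grip, at the white line across it. The grip measures 18 mm (stirrer's x) by 14 mm (stirrer's y) and rises 24 mm from the panel, its top 65 mm above the bench.
- mark: Orange line, 44 mm long and 5 mm wide, flat on the panel across the slider's track (its own y runs along the track, as the stirrer's y); only painted, 1 mm high. Origin at its centre, on the track's line.
- sample_cup: Small clear jar with a red lid, 48 mm diameter, 60 mm high; a bystander. Origin at the centre of its underside.
- amber_jar: Amber jar with a white lid, 54 mm diameter, 85 mm high; a bystander. Origin at the centre of its underside.
- yellow_jar: Yellow jar, 64 mm diameter, 90 mm high; a bystander. Origin at the centre of its underside.
There are look-alikes about, which are no part of the job. Several things have the shape of the dish; the one meant has the colours described above.

How it is judged:
By the outcome, as a careful person would: the job done as asked, in the order asked, and still so for the second after the job is handed in, with the robot touching nothing.
It also fails if it takes over 56 s, if anything falls off the work surface, if the arm or the gripper's body presses on something with over 40 N, if the wrist force passes 120 N, or if a joint passes its speed limit or range.

## Robot

A 6-joint arm with a two-finger parallel gripper is mounted at the origin on the work surface. World frame = base frame: x ahead of the robot, y to its left, z up, the work surface at z = 0. Lengths are in m, angles in rad, forces in N, time in s.
With the tool pointing down it reaches from about 0.275 to 0.975 m from the base axis. Payload 8.4 kg.
Tool frame: the origin (TCP) lies between the finger pads; the fingertips stand 14 mm ahead of it and the grasp point (between the pads) lies 5 mm behind it; z points along the fingers, y is the line along which they close (so a half turn about z gives the same grasp; the last joint's range is limited). The gripper opens to 92 mm and grips with 3 to 60 N. Pads are 20 mm wide; open, the fingers measure 128 mm over their backs; the gripper's body (75 mm by 189 mm) begins 69 mm behind the grasp point.
Start: joints at [1.225, 0.353, 1.633, -0, 1.155, -0.002], TCP at [0.211, 0.588, 0.206] pointing down, gripper open.
Joint ranges: [-2.63, 2.63], [-0.92, 2.1], [0.06, 2.66], [-1.3, 4.44], [0, 2.69], [-3.02, 3.02]. Speed limits (rad/s): [2.22, 2.22, 2.79, 3.14, 3.14, 3.14].

## Interface

Orientations are given as a rotation vector (axis times angle).
In Python, from station import sensors, optics, job gives the robot as it stands.
- The arm moves only by the tool drive_tool, never from a script. Its argument "plan" is one flat list of numbers, 7 for each row, row after row: the shift along the tool's x, y, z scaled (see below), then the turn, a rotation vector about the tool's x, y, z scaled (see below), then the opening, from 0 (shut) to 1 (fully open). A call has 1 to 5 rows; each row is the pose to reach, as a shift and turn from the pose commanded when the call began, along the tool's axes at that moment, turning the shorter way round; what a row does not reach only later rows make up. The controller multiplies each number of a shift by 0.5 m and each number of a turn by 2 pi rad. A row lasts 1/12 s, in which the tool goes at most 41.7 mm and 7.16 degrees, less where a joint would pass 70% of its speed; a pose out of reach is approached as far as the arm can. A call with a number of a shift or a turn outside -1 to 1 is refused whole. A call with a gripper value outside its range is refused whole. The fingers move at their own pace and stop on an object; the grip force is fixed at half the most. Time passes only in rows, so rows that repeat a pose let the fingers close. It gives the time, the measured TCP pose, the force, the opening and the grip force at its end, in the units of the state.
- sensors.sense(): the state, without advancing time (a new reading comes with each control period).
- optics.read_camera(name): name is "side" or "top"; returns the picture (400x640x3 uint8, red, green, blue); there is no depth.
- optics.camera_model(name): a dict with "vfov" (degrees; the focal length in pixels is half the picture's height over the tangent of half this angle, whatever the lens; pixels are square), "cx", "cy" (the principal point, pixels), "R" (3x3) and "t" (3): a world point X has camera coordinates R X + t. Camera axes: x right, y down, z forward; pixel columns grow to the right and rows downward; lengths in m; the calibration is good to about 2 mm. A picture is of the moment at which its call begins. camera_model takes no time and is no camera call.
- job.sign_off(): hands the job in; it is judged then, once.
The state is a dict: "t": time; "joint_pos": joint angles; "qvel": joint speeds; "joint_torque": joint torques, N m; "ee_pos": TCP position; "eef_rot": TCP orientation; "contact_force": force on the tool from outside, world axes, zero at the start; "wrist_torque": the same for the moment, N m; "width": finger opening in m; "finger_force": force on a finger pad.
Only numpy, scipy, OpenCV 4.12 (cv2) and the standard library are available. Lean on these libraries where they do the work, as an engineer would, in place of code of your own. Each camera call takes 0.05 s, during which the arm holds its last target. There are 200 camera calls.

## Working session

There is one attempt and no reset: what is moved stays moved. The work goes in short steps, Python scripts to look and compute and a tool call to move; the robot and the scene stay as the last step left them, time stands still between calls to the robot, and variables do not carry over. Pictures are saved under pics/ and viewed, at most 10 in all, crops included, and the job is handed in when it is done.

Besides the shell and the picture viewer there is one more tool, called after "Request:" in YAML: its name, and indented under it one key for each argument. drive_tool: Moves the arm, as the interface text tells. Shifts and turns lie within -1 to 1; 1 stands for 0.5 m of shift or 2 pi rad of turn. Its arguments: {"type":"object","properties":{"plan":{"type":"array","items":{"type":"number","minimum":-1,"maximum":1}}},"required":["plan"]}

```bash
mkdir -p pics
python3 - <<'E'
from station import sensors, optics, job
import cv2
for n in("top","side"):
    im=optics.read_camera(n); cv2.imwrite(f"pics/{n}0.png",cv2.cvtColor(im,cv2.COLOR_RGB2BGR))
    m=optics.camera_model(n); print(n,m)
s=sensors.sense(); print(s)
E
```

```text
top {'vfov': 43.27115451643194, 'cx': 316.8483586286134, 'cy': 206.1885434817868, 'R': array([[ 7.18662537e-03, -9.99973567e-01,  1.10340834e-03],
       [-9.81979274e-01, -7.26568669e-03, -1.88848924e-01],
       [ 1.88851949e-01,  2.73662344e-04, -9.82005533e-01]]), 't': array([0.00620406, 0.60431294, 1.24221259])}
side {'vfov': 42.27322172886697, 'cx': 324.25198191119813, 'cy': 199.2690971280124, 'R': array([[ 0.95617446, -0.29257851,  0.01132339],
       [-0.15001425, -0.52273924, -0.83918973],
       [ 0.25144806,  0.80071312, -0.54372086]]), 't': array([-0.58377806,  0.14208453,  1.38969014])}
{'t': 0.1, 'joint_pos': array([ 1.22459595e+00,  3.53591195e-01,  1.63406688e+00, -3.34737723e-06,
        1.15516662e+00, -2.42908051e-03]), 'qvel': array([-0.0008313 , -0.0012109 , -0.00227376,  0.00097992,  0.0019012 ,
        0.00038793]), 'joint_torque': array([ 2.03984375e-03, -5.94905341e+01, -3.34925902e+01,  7.01309158e-02,
        1.83467794e-02, -2.45495400e-06]), 'ee_pos': array([0.21051501, 0.58800013, 0.20582803]), 'eef_rot': array([-5.37301390e-01, -3.09509037e+00,  1.90667528e-03]), 'contact_force': array([-0.29605228,  0.32136548,  0.10759549]), 'wrist_torque': array([ 0.02281047, -0.04206172,  0.06682597]), 'finger_force': 0.0, 'width': 0.09207375129723185}
```

View pics/top0.png

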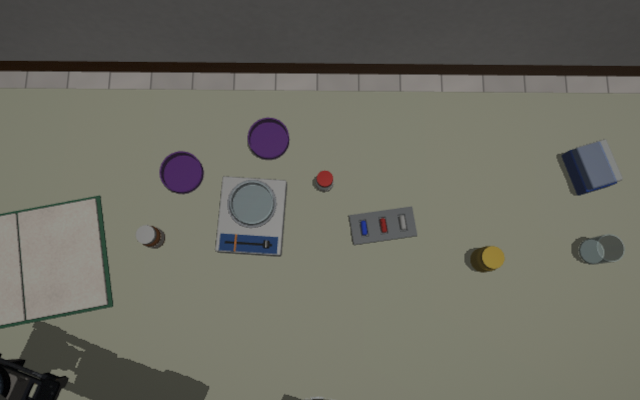

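View pics/side0.png

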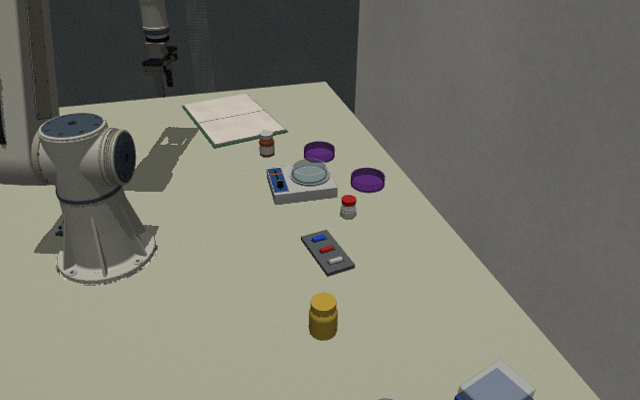

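The top view shows the stirrer near (252,216) with the glass dish at (252,203). The tray is near (383,226), with the blue bar at (364,228), red at (384,225) and white at (403,222). Dish look-alikes are the purple dishes at (182,173) and (268,139). Other blue things are the panel at (248,244) and the blue box at (590,168). I choose the bar at (364,228) and the clear dish on the stirrer, and will check both in a crop.

Run:
```python
import cv2,numpy as np
im=cv2.imread("pics/top0.png")
a=cv2.resize(im[172:262,210:294],None,fx=6,fy=6,interpolation=cv2.INTER_CUBIC)
b=cv2.resize(im[202:250,345:420],None,fx=5,fy=5,interpolation=cv2.INTER_CUBIC)
b=cv2.resize(im[205:250,348:397],None,fx=6,fy=6,interpolation=cv2.INTER_CUBIC)
c=np.zeros((540,800,3),np.uint8); c[:,:504]=a; c[:270,506:506+294]=b
b2=cv2.resize(im[205:250,375:424],None,fx=6,fy=6,interpolation=cv2.INTER_CUBIC)
c[270:,506:800]=b2
cv2.imwrite("pics/crop0.png",c)
```

```text
(no output)
```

View pics/crop0.png

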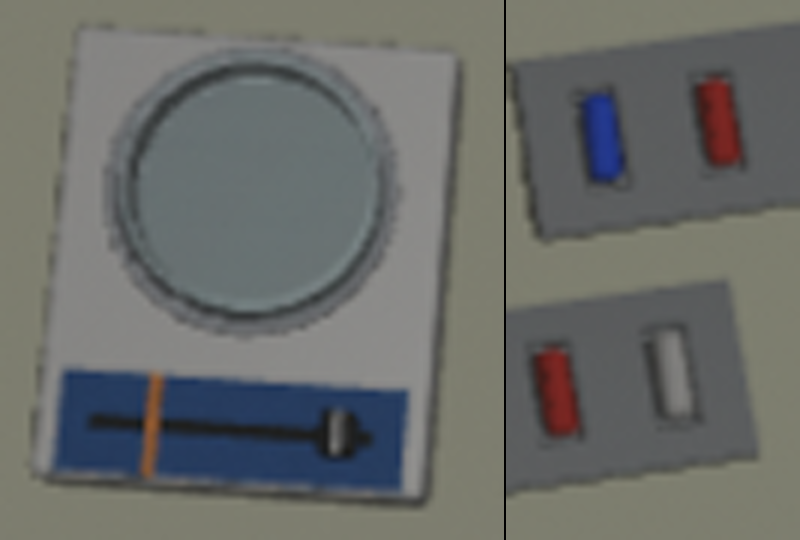

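```bash
cat > h.py <<'E'
import numpy as np,cv2
from scipy.spatial.transform import Rotation as Ro
from scipy.optimize import least_squares
from station import sensors, optics, job
def K(m):
    f=200/np.tan(np.radians(m["vfov"]/2)); return f
def proj(n,X):
    m=optics.camera_model(n); c=np.atleast_2d(X)@m["R"].T+m["t"]
    return c[:,:2]/c[:,2:]*K(m)+[m["cx"],m["cy"]]
def ray(n,p,z):
    m=optics.camera_model(n); p=np.atleast_2d(p).astype(float)
    d=np.c_[(p-[m["cx"],m["cy"]])/K(m),np.ones(len(p))]@m["R"]; C=-m["R"].T@m["t"]
    return C+d*((z-C[2])/d[:,2])[:,None]
def rigid(p,L):
    c,s=np.cos(p[2]),np.sin(p[2]); L=np.atleast_2d(L).astype(float)
    return np.c_[p[0]+c*L[:,0]-s*L[:,1],p[1]+s*L[:,0]+c*L[:,1],L[:,2]]
def fit(n,L,px,p0):
    r=least_squares(lambda p:(proj(n,rigid(p,L))-px).ravel(),p0); return r.x,r.fun.reshape(-1,2)
def delta(pos,yaw,pos0=None,rot0=None):
    """plan numbers from the present pose to a tool-down pose with tool y at world angle yaw (mod pi)"""
    s=sensors.sense(); R0=Ro.from_rotvec(s["eef_rot"])
    best=None
    for w in(yaw,yaw+np.pi):
        y=np.array([np.cos(w),np.sin(w),0]); z=np.array([0,0,-1.]); R1=Ro.from_matrix(np.c_[np.cross(y,z),y,z])
        v=(R0.inv()*R1).as_rotvec()
        if best is None or np.linalg.norm(v)<np.linalg.norm(best): best=v
    d=R0.inv().apply(np.array(pos)-s["ee_pos"])
    print("shift",np.round(d/.5,4),"turn",np.round(best/(2*np.pi),4),"t",round(s["t"],2),"pos",np.round(s["ee_pos"],4),"w",s["width"],"j6",s["joint_pos"][5])
E
cat > m.py <<'E'
from h import *
o=lambda ox,oy,u,v,s=6:[ox+(u+.5)/s-.5, oy+(v+.5)/s-.5]
A=lambda u,v:o(210,172,u,v); B=lambda u,v:o(348,205,u-506,v); B2=lambda u,v:o(375,205,u-506,v-270)
# stirrer: image up = world +x ; image left = world +y
mk=ray("top",[A(152,425)],.041)[0]; sp=ray("top",[A(339,432)],.065)[0]; dc=ray("top",[A(251,190.5)],.078)[0]
dsk=ray("top",[A(258,193)],.051)[0]
print("mark",mk,"sp",sp,"dish",dc,dsk)
L=[[.1,.085,.04],[.1,-.085,.04],[-.1,-.085,.04],[-.1,.085,.04]]
px=np.array([A(80,28),A(458,50),A(425,492),A(43,472)])
ps,r=fit("top",L,px,[.45,.2,0]); print("stirrer",ps,np.abs(r).max())
print(" plate",rigid(ps,[.03,0,.046]),"mark local y",rigid(ps,[-.075,0,.041]))
L=[[.04,.085,.012],[.04,-.085,.012],[-.04,.085,.012],[-.04,-.085,.012]]
px=np.array([B(514,64),B2(727,282),B(543,238),B2(757,456)])
pt,r=fit("top",L,px,[.45,-.1,0]); print("tray",pt,np.abs(r).max(),"pocket",rigid(pt,[0,.052,.02]))
print("blue",ray("top",[B(603,138)],.02)[0], ray("top",[B(598,94)],.02)[0],ray("top",[B(607,182)],.02)[0])
im=optics.read_camera("side")[:,:,::-1].copy()
x0,y0,s=255,140,5
c=cv2.resize(im[y0:y0+140,x0:x0+110],None,fx=s,fy=s,interpolation=cv2.INTER_CUBIC)[:600]
c=np.ascontiguousarray(c)
def dot(P,col=(0,255,0)):
    for q in proj("side",P): cv2.circle(c,(int((q[0]-x0+.5)*s),int((q[1]-y0+.5)*s)),2,col,-1)
dot(rigid(ps,[[.1,.085,.04],[.1,-.085,.04],[-.1,-.085,.04],[-.1,.085,.04]])); dot(rigid(pt,L)); dot(mk); dot(sp)
dot(rigid(pt,[0,.052,.022]))
a=np.linspace(0,6.28,40); dot(dc+np.c_[.056*np.cos(a),.056*np.sin(a),0*a],(0,255,255))
cv2.imwrite("pics/side1.png",c); print(c.shape)
E
python3 m.py
```

```text
mark [0.51087639 0.22091784 0.041     ] sp [0.50566947 0.13816994 0.065     ] dish [0.60647663 0.17677991 0.078     ] [0.6107225  0.17730007 0.051     ]
stirrer [ 0.58453794  0.18060269 -0.04705688] 1.2873681458645478
 plate [[0.61450474 0.1791915  0.046     ]] mark local y [[0.50962097 0.18413065 0.041     ]]
tray [ 0.5626678  -0.16421996  0.14671456] 0.4875088152232365 pocket [[ 0.55506598 -0.11277861  0.02      ]]
blue [ 0.55503998 -0.11325502  0.02      ] [ 0.57457942 -0.11125802  0.02      ] [ 0.53560538 -0.11480342  0.02      ]
(600, 550, 3)
```

View pics/side1.png

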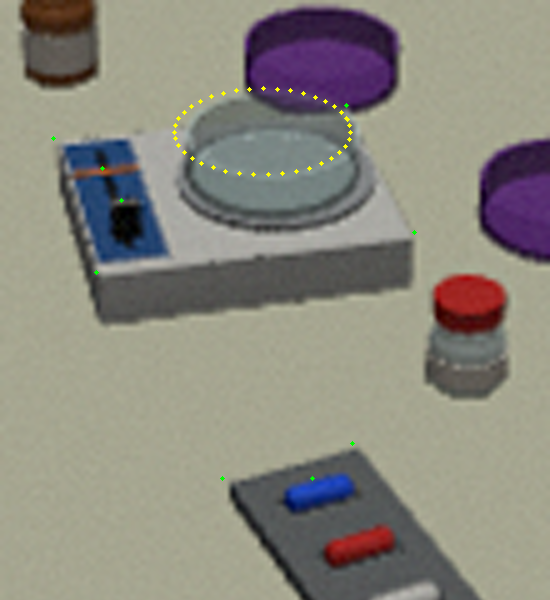

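The dots from the top fit sit about 1–2 px up and left of the tray and bar, so the two calibrations differ by a few mm. I'll intersect from the side view as well and average.

Run:
```python
from h import *
S=lambda u,v:[255+u/5-.5,140+v/5-.5]
print("blue",ray("side",[S(320,488)],.0205)); print("tray corners",ray("side",[S(232,485),S(357,449)],.012))
print(" top gives",rigid([.5627,-.1642,.1467],[[-.04,.085,.012],[.04,.085,.012]]))
print("mark",ray("side",[S(102,171)],.041),"stirrer corners",ray("side",[S(97,271),S(412,238),S(61,142)],.04))
a=np.linspace(0,2*np.pi,200)
for z,r in((.046,.064),(.04,.064)):
  q=proj("side",[.61,.178,z]+np.c_[r*np.cos(a),r*np.sin(a),0*a]); q=(q-[255,140]+.5)*5; print(z,q.min(0),q.max(0))
delta([.553,-.113,.16],.147+np.pi/2)
```

```text
blue [[ 0.55704228 -0.11996599  0.0205    ]]
tray corners [[ 0.51406376 -0.09295621  0.012     ]
 [ 0.59080682 -0.07998969  0.012     ]]
 top gives [[ 0.51070482 -0.08595997  0.012     ]
 [ 0.58984553 -0.07426602  0.012     ]]
mark [[0.51000782 0.21750751 0.041     ]] stirrer corners [[0.48134771 0.10179916 0.04      ]
 [0.67731298 0.08552144 0.04      ]
 [0.49262929 0.2637659  0.04      ]]
0.046 [167.75423332 123.99693618] [367.32611912 224.3609233 ]
0.04 [168.00405551 131.91201614] [367.18404303 232.60061268]
shift [-1.1174 -1.0891  0.093 ] turn [-0.0002 -0.     -0.0781] t 0.15 pos [0.2105 0.5881 0.2059] w 0.0916693167534141 j6 -0.002433252632254862
```

Request:
drive_tool:
  plan: [-0.059,-0.0575,0,0,0,-0.0156,0.43,-0.118,-0.115,0,0,0,-0.0312,0.43,-0.177,-0.1725,0,0,0,-0.0468,0.43,-0.236,-0.23,0,0,0,-0.0624,0.43,-0.295,-0.2875,0,0,0,-0.0781,0.43]

```text
t: 0.57
ee_pos: [0.3013, 0.4015, 0.2062]
eef_rot: [0.239, -3.132, 0.0]
contact_force: [1.2, 0.6, 0.5]
width: 0.0605
finger_force: 0.0
```

```bash
python3 -c "
from h import *
delta([.556,-.1165,.16],.147+np.pi/2)"
```

```text
shift [-0.3463 -1.1013  0.0927] turn [-0.     -0.      0.0009] t 0.57 pos [0.3013 0.4015 0.2062] w 0.060508649886945445 j6 -0.7990324810769179
```

Request:
drive_tool:
  plan: [-0.025,-0.079,0,0,0,0,0.43,-0.05,-0.158,0,0,0,0,0.43,-0.075,-0.237,0,0,0,0,0.43,-0.1,-0.316,0,0,0,0,0.43,-0.125,-0.395,0,0,0,0,0.43]

```text
t: 0.98
ee_pos: [0.3921, 0.2153, 0.2066]
eef_rot: [-0.231, 3.133, 0.0]
contact_force: [0.6, -0.4, 0.2]
width: 0.0396
finger_force: 0.0
```

Request:
drive_tool:
  plan: [-0.025,-0.079,0,0,0,0,0.43,-0.05,-0.158,0,0,0,0,0.43,-0.075,-0.237,0,0,0,0,0.43,-0.1,-0.316,0,0,0,0,0.43,-0.125,-0.395,0,0,0,0,0.43]

```text
t: 1.4
ee_pos: [0.483, 0.0288, 0.2066]
eef_rot: [-0.23, 3.133, 0.0]
contact_force: [1.1, 0.7, -0.7]
width: 0.0397
finger_force: 0.0
```

```bash
python3 -c "
from h import *
delta([.556,-.1165,.11],.147+np.pi/2)"
```

```text
shift [-0.102  -0.3089  0.1932] turn [ 0.  0. -0.] t 1.4 pos [0.483  0.0288 0.2066] w 0.039696635798027 j6 -1.6611424268921247
```

Request:
drive_tool:
  plan: [-0.026,-0.077,0.048,0,0,0,0.43,-0.051,-0.1545,0.097,0,0,0,0.43,-0.077,-0.232,0.145,0,0,0,0.43,-0.102,-0.309,0.193,0,0,0,0.43,-0.102,-0.309,0.253,0,0,0,0.43]

```text
t: 1.82
ee_pos: [0.5587, -0.1168, 0.085]
eef_rot: [-0.228, 3.127, -0.004]
contact_force: [1.9, -0.3, 0.3]
width: 0.0393
finger_force: 0.0
```

Request:
drive_tool:
  plan: [0,0,0.04,0,0,0,0.43,0,0,0.04,0,0,0,0.43]

```text
t: 1.98
ee_pos: [0.5517, -0.1134, 0.0592]
eef_rot: [0.227, -3.126, -0.003]
contact_force: [-1.3, 0.3, -0.1]
width: 0.0394
finger_force: 0.0
```

Run:
```python
from h import *
delta([.556,-.1165,.0275],.147+np.pi/2)
t=optics.read_camera("top");s=optics.read_camera("side")
e=sensors.sense()["ee_pos"]; tip=e-[0,0,.014]
print("tip px",proj("top",tip),proj("side",tip))
a=cv2.resize(t[195:255,340:405],None,fx=6,fy=6,interpolation=cv2.INTER_CUBIC)
b=cv2.resize(s[195:290,290:355],None,fx=6,fy=6,interpolation=cv2.INTER_CUBIC)
c=np.zeros((570,785,3),np.uint8); c[:360,:390]=a;c[:570,395:785]=b
cv2.imwrite("pics/near.png",c[:,:,::-1])
```

```text
shift [-0.008  -0.0075  0.0633] turn [ 0.0004 -0.0011 -0.0003] t 1.98 pos [ 0.5517 -0.1134  0.0592] w 0.03937584845107326 j6 -1.9210960254012786
tip px [[364.58888282 226.28761121]] [[316.74755248 227.29460645]]
```

View pics/near.png

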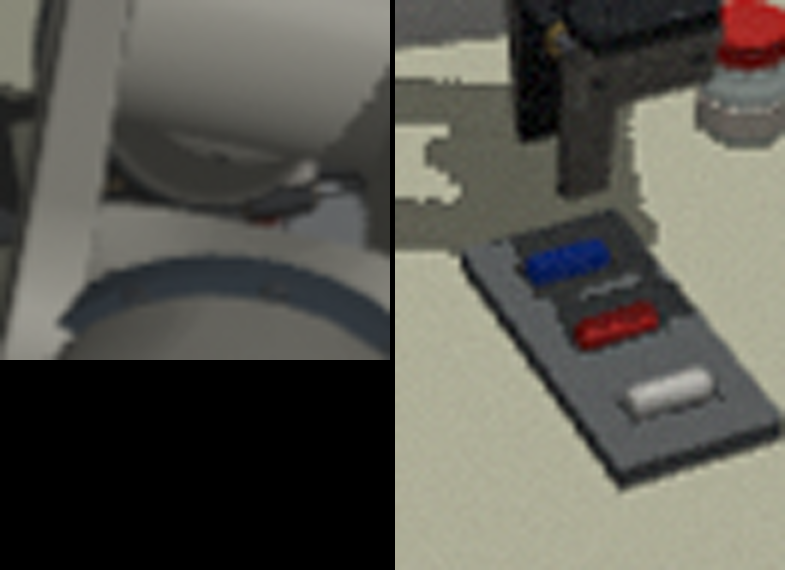

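Run:
```python
from h import *
s=sensors.sense();R=Ro.from_rotvec(s["eef_rot"])
for y in(.0197,.0377,-.0197,-.0377):
  for x in(-.01,.01):
    for sg in(1,-1):
      if sg==-1: continue
      q=proj("side",s["ee_pos"]+R.apply([x,y,.014]))[0]; print(y,x,np.round([395+(q[0]-290+.5)*6,(q[1]-195+.5)*6]))
print(R.as_matrix())
```

```text
0.0197 -0.01 [560. 169.]
0.0197 0.01 [521. 179.]
0.0377 -0.01 [544. 148.]
0.0377 0.01 [505. 158.]
-0.0197 -0.01 [597. 215.]
-0.0197 0.01 [557. 226.]
-0.0377 -0.01 [614. 237.]
-0.0377 0.01 [573. 248.]
[[-9.89262472e-01 -1.46132833e-01 -2.22640528e-03]
 [-1.46134332e-01  9.89264616e-01  5.25300685e-04]
 [ 2.12574029e-03  8.45014502e-04 -9.99997384e-01]]
```

Run:
```python
import cv2
c=cv2.imread("pics/near.png")[0:290,480:700]
c=cv2.convertScaleAbs(c,alpha=2.2,beta=10)
cv2.imwrite("pics/near2.png",cv2.resize(c,None,fx=2,fy=2))
```

```text
(no output)
```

View pics/near2.png

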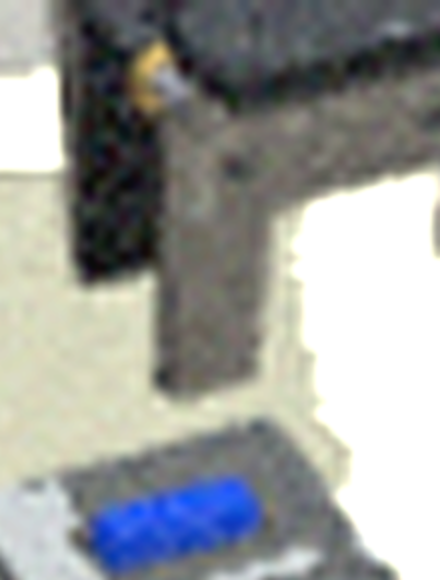

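Run:
```python
from h import *
print(sensors.sense()["ee_pos"],sensors.sense()["qvel"])
s=optics.read_camera("side"); print(sensors.sense()["ee_pos"],sensors.sense()["t"])
s=optics.read_camera("side"); e=sensors.sense(); print(e["ee_pos"])
R=Ro.from_rotvec(e["eef_rot"])
b=cv2.resize(s[170:265,285:365],None,fx=6,fy=6,interpolation=cv2.INTER_CUBIC)[:,:,::-1]
b=cv2.convertScaleAbs(b,alpha=1.8,beta=10)
for y,col in((.02,(0,255,0)),(-.02,(0,255,255))):
  for x in(-.01,.01):
    for z in (.014,-.02):
      q=proj("side",e["ee_pos"]+R.apply([x,y,z]))[0]; cv2.circle(b,(int((q[0]-285+.5)*6),int((q[1]-170+.5)*6)),3,col,-1)
cv2.imwrite("pics/near3.png",b)
```

```text
[ 0.55404709 -0.11269431  0.06331991] [ 0.0135375  -0.04050652 -0.0204201   0.00089478  0.00273701  0.00100985]
[ 0.55508073 -0.11257346  0.06452487] 2.1333
[ 0.5556609  -0.11251913  0.06521716]
```

View pics/near3.png

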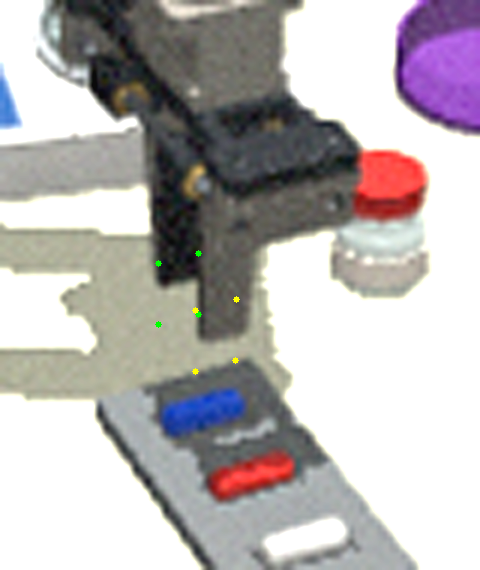

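Run:
```python
from h import *
R=Ro.from_rotvec([-.5373,-3.09509,.0019])
for y in(-.046,.046):
  for z in(.014,-.006): print(y,z,proj("side",np.array([.2105,.588,.2058])+R.apply([0,y,z])),proj("top",np.array([.2105,.588,.2058])+R.apply([0,y,z])))
im=cv2.imread("pics/side0.png",0); np.set_printoptions(linewidth=250)
print(im[60:100:1,140:186:2])
```

```text
-0.046 0.014 [[162.2278127  102.00160323]] [[ 68.68569041 378.44922887]]
-0.046 -0.006 [[161.29536139  96.46347092]] [[ 64.13537031 379.82560483]]
0.046 0.014 [[170.20377913  92.11355408]] [[ 30.32344047 363.23042802]]
0.046 -0.006 [[169.35765167  86.7497904 ]] [[ 25.09899858 364.32167701]]
[[ 51  51  44  31  14  10   9  15  16  26  21  21  26  26  23  35  30  20  43  52  44  49  45]
 [ 47  44  13   8  11  14  20  15  22  10  21   9  47  39  39  29  28  29  52  48  46  47  47]
 [ 43  29  10  21  18  21  13  16  19  20  16  16  44  45  32  30  41  49  52  46  46  50  47]
 [ 49  16  20  20  20  12  17  20  13  25  12  14  44  38  29  39  50  50  43  48  47  48  45]
 [ 47  29   1   2   8   9  12  13  13   7   8  28  41  43  31  41  46  44  50  47  49  51  47]
 [ 46  31   3  14  14  18  18  17  20  12  12  32  22  54  43  42  50  43  49  46  46  43  45]
 [ 47  47  30  28  30  31  25  26  21  25  28  38   7  21  38  40  39  47  50  47  49  45  45]
 [ 46  43  41  44  48  43  45  44  51  49  44  38   8  26  51  44  45  42  43  48  48  48  46]
 [ 46  47  41  44  44  39  47  47  43  39  40  3
[... 2292 characters left out ...]
2  49  46  48  46  49  43  48  46]
 [ 46  47  48  46  51  48  46  50  43  39  41  44  37  48  51  45  47  50  47  45  44  48  39]
 [ 49  48  46  44  48  47  46  47  46  42  39  43  29  51  46  55  45  44  42  41  39  48  61]
 [ 42  46  51  50  47  47  51  51  46  44  41  39  20  45  50  45  53  58  63  77  85 105 122]
 [ 44  49  46  44  47  45  51  49  40  37  37  42  31  76  82  90 108 121 127 153 168 167 168]
 [ 46  48  39  41  44  43  53  67  76  89  89  94 105 148 151 171 167 171 166 167 167 166 163]
 [ 51  53  56  73  91  95 110 124 145 172 170 169 167 162 164 164 163 162 165 161 161 161 160]
 [108 110 123 145 171 168 169 167 164 166 160 165 165 163 162 163 162 161 161 162 162 163 160]]
```

The side view puts the fingertips about 20 mm above where the stated geometry says they should be. I'll go down in steps and watch the force.

Request:
drive_tool:
  plan: [0,-0.008,0.03,0,0,0,0.43,0,-0.008,0.05,0,0,0,0.43,0,-0.008,0.05,0,0,0,0.43,0,-0.008,0.05,0,0,0,0.43]

```text
t: 2.52
ee_pos: [0.5554, -0.1164, 0.0392]
eef_rot: [-0.231, 3.133, 0.0]
contact_force: [-0.5, -0.1, 0.7]
width: 0.0398
finger_force: 0.0
```

Run:
```python
from h import *
delta([.556,-.1165,.029],.147+np.pi/2)
s=optics.read_camera("side"); cv2.imwrite("pics/s4.png",s[:,:,::-1])
e=sensors.sense();R=Ro.from_rotvec(e["eef_rot"])
for y in(.02,-.02): print(proj("side",e["ee_pos"]+R.apply([0,y,.014])))
print(e["contact_force"])
b=cv2.resize(s[210:265,290:350],None,fx=10,fy=10,interpolation=cv2.INTER_CUBIC)[:,:,::-1]
cv2.imwrite("pics/near4.png",cv2.convertScaleAbs(b,alpha=1.8,beta=10))
```

```text
shift [-0.0012 -0.0004  0.0204] turn [0.     0.     0.0001] t 2.52 pos [ 0.5554 -0.1164  0.0392] w 0.03982399951742633 j6 -1.9274967363057711
[[314.66569978 231.06630267]]
[[320.78023708 239.02655131]]
[ 0.1365982   0.11798968 -0.06563936]
```

View pics/near4.png

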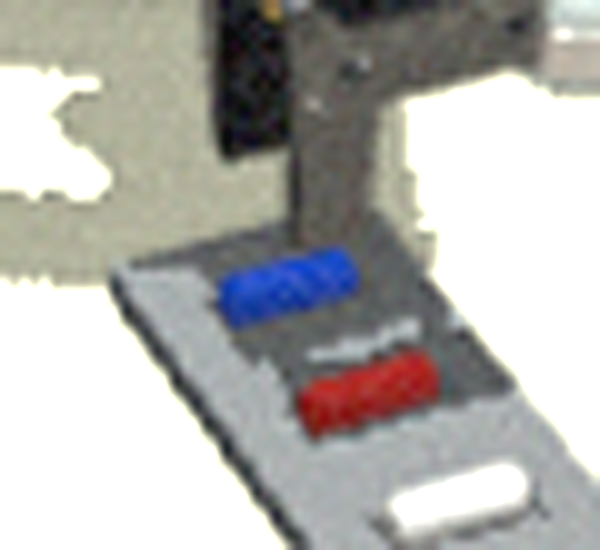

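Request:
drive_tool:
  plan: [0,0,0.006,0,0,0,0.43,0,0,0.012,0,0,0,0.43,0,0,0.018,0,0,0,0.43,0,0,0.022,0,0,0,0.43,0,0,0.022,0,0,0,0.43]

```text
t: 2.98
ee_pos: [0.5551, -0.1168, 0.0272]
eef_rot: [0.231, -3.132, -0.0]
contact_force: [-1.0, 0.1, -0.3]
width: 0.0399
finger_force: 0.0
```

Run:
```python
from h import *
s=optics.read_camera("side"); cv2.imwrite("pics/s5.png",s[:,:,::-1])
e=sensors.sense(); print(e["ee_pos"],e["contact_force"])
hsv=cv2.cvtColor(s,cv2.COLOR_RGB2HSV); 
for n in("pics/side0.png","pics/s4.png","pics/s5.png"):
  a=cv2.imread(n); h=cv2.cvtColor(a,cv2.COLOR_BGR2HSV)[225:250,305:332]
  m=(abs(h[...,0].astype(int)-118)<12)&(h[...,1]>150); ys,xs=np.nonzero(m); print(n,m.sum(),ys.min()+225,ys.max()+225,xs.min()+305,xs.max()+305)
a=cv2.imread("pics/s5.png",0)-0
print(a[215:250,308:332])
```

```text
[ 0.55523124 -0.11682677  0.02739112] [-0.33177445 -0.21338378  0.78422402]
pics/side0.png 65 235 241 312 325
pics/s4.png 68 235 242 312 325
pics/s5.png 48 226 241 312 325
[[ 88  88  53  41   0  12   8  15  41  68  36  47  35  44  23   8  19  16
   18  19  22  17  23  35]
 [ 95  90  52  42   6  13  20   3  12  18  29  36  34  39  43  35  24  26
   28  33  36  51  43  50]
 [ 93  90  65  35   1   2   3   7   3  20  12  39  30  43  50  65  46  45
   47  53  49  50  53  46]
 [ 95  88  56  38   4   6  20  16   8  14  15  45  40  44  47  49  46  45
   54  55  50  39  49  47]
 [ 89  85  65  33  16  10  21  12   7  12  21  43  43  44  46  52  42  45
   40  43  42  44  41  43]
 [ 96  90  63  30   9  17   0  19   9  16  16  46  42  46  42  46  43  27
   39  47  45  48  45  44]
 [ 93  93  74  38   3   6   4  20   6   8  18  48  45  48  49  41  24  26
   38  43  47  44  49  46]
 [ 94  91  75  33   5  21   7  10  10  10  23  46  48  45  47  43  38  38
   46  43  43  46  43  41]
 [ 93  94  85  42  17  15  14  13   8  10  14  48  40  44  45  47  46  40
   41  47  43  51  60  96]
 [ 93  94  87  31  
[... 1907 characters left out ...]
94  93  88  57  48  48  45  51  44  49  44  52  49  51  45  44  48
   49  61  56  70  97  86]
 [ 93  93  96  90  88  55  46  45  46  48  48  47  43  50  47  50  59  62
   70 100  97  88  91  81]
 [ 95  90  91  91  94  83  42  47  52  46  46  48  50  53  62  75  96  87
   90  84  81  38  37  41]
 [ 89  89  93  90  92  86  61  58  57  47  44  53  43  54  87  91  80  48
   48  31  44  41  43  41]
 [ 66  89  92  87  94  94  89  92  90  58  47  48  46  49  49  43  38  36
   44  46  40  40  42  36]
 [ 36  66  89  94  93  88  93  93  90  89  60  43  51  37  39  41  42  40
   44  39  48  35  38  33]
 [ 50  36  68  99  93  91  91  92  92  95  82  46  36  41  46  49  33  43
   42  35  35  36  33  37]]
```

Request:
drive_tool:
  plan: [0,0,0.003,0,0,0,0.43,0,0,0.006,0,0,0,0.43,0,0,0.006,0,0,0,0.43]

```text
t: 3.28
ee_pos: [0.5553, -0.1168, 0.0244]
eef_rot: [0.231, -3.133, -0.0]
contact_force: [-0.8, 0.3, 0.3]
width: 0.0395
finger_force: 0.0
```

Request:
drive_tool:
  plan: [0,0,0.004,0,0,0,0.43,0,0,0.008,0,0,0,0.43,0,0,0.012,0,0,0,0.43,0,0,0.012,0,0,0,0.43]

```text
t: 3.62
ee_pos: [0.5552, -0.1168, 0.0183]
eef_rot: [0.231, -3.133, -0.0]
contact_force: [0.7, -0.0, 0.3]
width: 0.0395
finger_force: 0.0
```

Request:
drive_tool:
  plan: [0,0,0.003,0,0,0,0.43,0,0,0.006,0,0,0,0.43,0,0,0.006,0,0,0,0.43]

```text
t: 3.87
ee_pos: [0.5553, -0.1168, 0.0154]
eef_rot: [0.231, -3.133, -0.0]
contact_force: [-0.5, -0.1, 0.2]
width: 0.0394
finger_force: 0.0
```

Run:
```python
from h import *
s=optics.read_camera("side"); cv2.imwrite("pics/s6.png",s[:,:,::-1])
e=sensors.sense(); print(e["ee_pos"],e["contact_force"])
b=cv2.resize(s[205:265,290:350],None,fx=10,fy=10,interpolation=cv2.INTER_CUBIC)[:,:,::-1]
cv2.imwrite("pics/near5.png",cv2.convertScaleAbs(b,alpha=1.8,beta=10))
```

```text
[ 0.5553138  -0.11682068  0.01552809] [-0.32308744 -0.34231098 -0.37750553]
```

View pics/near5.png

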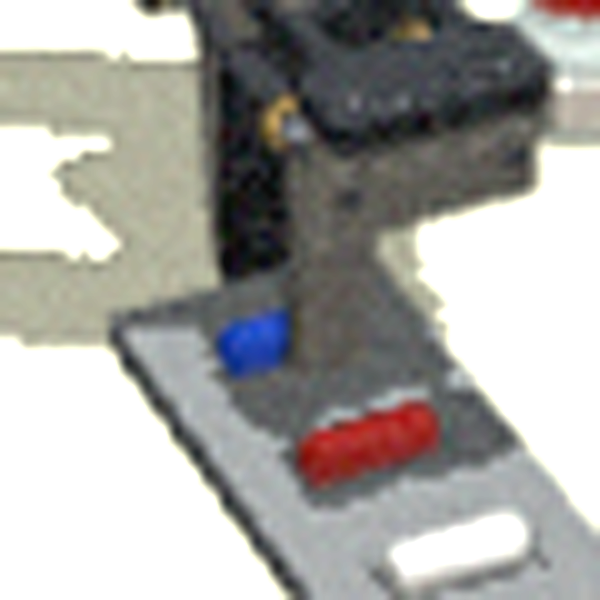

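Request:
drive_tool:
  plan: [0,0,0.002,0,0,0,0.43,0,0,0.004,0,0,0,0.43,0,0,0.006,0,0,0,0.43,0,0,0.006,0,0,0,0.43]

```text
t: 4.25
ee_pos: [0.5553, -0.1168, 0.0125]
eef_rot: [0.231, -3.133, -0.0]
contact_force: [0.5, 0.7, 0.1]
width: 0.0396
finger_force: 0.0
```

Request:
drive_tool:
  plan: [0,0,0.002,0,0,0,0.43,0,0,0.004,0,0,0,0.43,0,0,0.004,0,0,0,0.43]

```text
t: 4.5
ee_pos: [0.5553, -0.1168, 0.0105]
eef_rot: [0.231, -3.133, -0.0]
contact_force: [0.2, -0.2, 0.3]
width: 0.0393
finger_force: 0.0
```

Request:
drive_tool:
  plan: [0,0,0.002,0,0,0,0.43,0,0,0.002,0,0,0,0.43,0,0,0.002,0,0,0,0.43]

```text
t: 4.75
ee_pos: [0.5554, -0.1168, 0.0096]
eef_rot: [0.231, -3.133, -0.0]
contact_force: [1.0, 0.2, 0.2]
width: 0.0395
finger_force: 0.0
```

Request:
drive_tool:
  plan: [0,0,0.002,0,0,0,0.43,0,0,0.002,0,0,0,0.43]

```text
t: 4.92
ee_pos: [0.5554, -0.1168, 0.0086]
eef_rot: [0.231, -3.133, -0.0]
contact_force: [-0.8, 0.5, 0.9]
width: 0.0397
finger_force: 0.0
```

Request:
drive_tool:
  plan: [0,0,0.002,0,0,0,0.43,0,0,0.002,0,0,0,0.43]

```text
t: 5.08
ee_pos: [0.5554, -0.1168, 0.0075]
eef_rot: [0.23, -3.133, -0.0]
contact_force: [-0.3, -0.9, 0.2]
width: 0.0397
finger_force: 0.0
```

Request:
drive_tool:
  plan: [0,0,0.002,0,0,0,0.43,0,0,0.002,0,0,0,0.43]

```text
t: 5.25
ee_pos: [0.5553, -0.1168, 0.0065]
eef_rot: [0.231, -3.133, -0.0]
contact_force: [-0.4, -0.8, 0.4]
width: 0.0398
finger_force: 0.0
```

Request:
drive_tool:
  plan: [0,0,0.002,0,0,0,0.43,0,0,0.002,0,0,0,0.43]

```text
t: 5.42
ee_pos: [0.5554, -0.1168, 0.0056]
eef_rot: [0.231, -3.133, -0.0]
contact_force: [-0.3, 0.0, -0.0]
width: 0.0396
finger_force: 0.0
```

Request:
drive_tool:
  plan: [0,0,0.002,0,0,0,0.43,0,0,0.002,0,0,0,0.43]

```text
t: 5.58
ee_pos: [0.5553, -0.1168, 0.0045]
eef_rot: [0.231, -3.133, -0.0]
contact_force: [0.4, 0.8, 0.1]
width: 0.0393
finger_force: 0.0
```

Run:
```python
from h import *
s=optics.read_camera("side"); cv2.imwrite("pics/s7.png",s[:,:,::-1])
e=sensors.sense(); print(e["ee_pos"],e["contact_force"])
np.set_printoptions(linewidth=200)
for n in("s6","s7"): print(n); print(cv2.imread(f"pics/{n}.png",0)[236:250,310:330])
```

```text
[ 0.55541053 -0.11682656  0.00461508] [-0.38149575  0.85716259  0.02902455]
s6
[[44 47 47 44 47 50 42 37 25 30 48 48 41 42 43 42 46 53 49 50]
 [46 48 50 36 38 38 44 38 26 27 44 46 45 49 43 44 46 48 51 51]
 [56 45 30 32 45 37 43 38 28 31 43 47 45 49 43 45 46 45 50 49]
 [81 38 20 37 34 34 33 33 19 30 47 47 43 44 42 41 46 43 42 44]
 [72 53 23 27 30 31 29 27 21 33 44 51 45 43 41 49 52 50 49 48]
 [94 80 39 19 28 33 32 34 34 36 39 45 42 39 44 48 48 52 52 50]
 [88 59 39 29 36 40 40 53 49 49 44 51 45 51 47 49 46 45 49 47]
 [95 88 59 49 47 50 49 45 51 48 53 47 47 47 47 53 47 48 53 58]
 [91 93 84 46 46 46 46 46 45 42 50 47 49 47 50 48 51 59 73 98]
 [89 90 84 55 48 49 52 42 45 46 47 43 51 62 57 58 61 86 90 79]
 [91 94 90 89 57 46 45 51 46 53 45 52 70 90 89 81 49 35 39 37]
 [92 90 91 95 88 58 50 46 46 51 47 63 82 43 38 40 39 39 41 46]
 [90 91 86 91 94 95 88 60 58 43 48 42 39 42 43 41 45 44 39 45]
 [67 95 91 92 90 93 93 93 80 45 36 35 48 42 40 44 37 38 32 36]]
s7
[[45 45 38 33 40 55 46 45 31 34 41 44 44 48 44 41 48 49 47 47]
 [50 48 44 43 43 35 38 33 37 29 41 44 42 45 47 45 44 48 52 47]
 [53 47 27 39 32 42 42 37 31 29 43 47 44 47 45 45 42 43 52 45]
 [66 36 27 37 39 31 32 39 35 26 43 42 44 42 37 44 42 47 49 47]
 [78 46 27 25 33 28 35 21 22 33 45 47 42 42 47 40 48 46 49 51]
 [91 79 37 18 35 34 34 40 32 28 40 45 48 47 42 46 43 47 48 49]
 [91 58 36 31 42 41 39 47 32 28 39 53 46 44 45 45 47 44 48 51]
 [93 85 59 49 52 48 48 43 33 33 47 47 48 42 41 47 46 49 49 47]
 [94 95 87 46 45 47 49 47 35 30 46 41 41 44 42 46 48 66 60 60]
 [91 97 87 55 45 50 44 54 49 41 49 48 46 54 59 60 72 92 93 86]
 [93 93 93 87 60 45 48 40 50 51 48 48 64 72 92 90 84 62 57 31]
 [94 93 93 94 88 59 60 46 49 47 49 60 91 87 58 46 35 37 40 37]
 [91 93 91 90 94 96 86 55 44 48 48 41 29 39 28 40 42 44 42 35]
 [66 93 94 88 91 89 94 83 47 44 38 30 45 44 49 36 39 47 36 32]]
```

Request:
drive_tool:
  plan: [0,0,0.002,0,0,0,0.43,0,0,0.002,0,0,0,0.43]

```text
t: 5.8
ee_pos: [0.5555, -0.1169, 0.0043]
eef_rot: [-0.231, 3.133, -0.0]
contact_force: [-1.7, 0.6, 8.1]
width: 0.0395
finger_force: 4.2
```

Request:
drive_tool:
  plan: [0,0,0.002,0,0,0,0.43,0,0,0.002,0,0,0,0.43]

```text
t: 5.97
ee_pos: [0.5556, -0.1169, 0.0043]
eef_rot: [-0.231, 3.133, -0.0]
contact_force: [-6.0, 1.7, 20.3]
width: 0.0395
finger_force: 10.2
```

Contact at TCP z = 0.0043 means the tips really sit 7.7 mm above the reported TCP. I'll back off about 1 mm and grip.

Request:
drive_tool:
  plan: [0,0,-0.006,0,0,0,0.43,0,0,-0.006,0,0,0,0.43]

```text
t: 6.13
ee_pos: [0.5559, -0.1169, 0.0063]
eef_rot: [-0.231, 3.132, -0.0]
contact_force: [0.6, 0.1, -0.1]
width: 0.0393
finger_force: 0.0
```

Request:
drive_tool:
  plan: [0,0,0,0,0,0,0.3,0,0,0,0,0,0,0.2,0,0,0,0,0,0,0.1,0,0,0,0,0,0,0.05,0,0,0,0,0,0,0]

```text
t: 6.55
ee_pos: [0.5553, -0.1168, 0.0055]
eef_rot: [0.231, -3.133, -0.0]
contact_force: [0.2, 0.1, -0.1]
width: 0.0138
finger_force: 30.0
```

Request:
drive_tool:
  plan: [0,0,0,0,0,0,0,0,0,0,0,0,0,0]

```text
t: 6.72
ee_pos: [0.5554, -0.1168, 0.0056]
eef_rot: [0.231, -3.133, -0.0]
contact_force: [-0.2, -0.3, -0.9]
width: 0.0132
finger_force: 30.0
```

Request:
drive_tool:
  plan: [0,0,-0.01,0,0,0,0,0,0,-0.025,0,0,0,0,0,0,-0.04,0,0,0,0,0,0,-0.06,0,0,0,0]

```text
t: 7.05
ee_pos: [0.5554, -0.1168, 0.0365]
eef_rot: [0.231, -3.133, -0.0]
contact_force: [0.6, -1.0, -0.1]
width: 0.0132
finger_force: 30.0
```

Request:
drive_tool:
  plan: [0,0,-0.03,0,0,0,0,0,0,-0.07,0,0,0,0,0,0,-0.11,0,0,0,0,0,0,-0.15,0,0,0,0,0,0,-0.15,0,0,0,0]

```text
t: 7.47
ee_pos: [0.558, -0.1174, 0.1155]
eef_rot: [-0.23, 3.127, -0.003]
contact_force: [0.8, 0.7, 0.4]
width: 0.0129
finger_force: 30.0
```

Run:
```python
from h import *
delta([.611,.1755,.11],-.065+np.pi/2)
s=optics.read_camera("side"); cv2.imwrite("pics/s8.png",s[:,:,::-1])
h=cv2.cvtColor(s[:,:,::-1].copy(),cv2.COLOR_BGR2HSV)[150:260,290:350]
m=(abs(h[...,0].astype(int)-118)<12)&(h[...,1]>150); ys,xs=np.nonzero(m); print(m.sum(),np.c_[xs+290,ys+150].mean(0), xs.min()+290,xs.max()+290,ys.min()+150,ys.max()+150)
e=sensors.sense(); print(proj("side",e["ee_pos"]+[0,0,.0077]))
```

```text
shift [-0.1905  0.564   0.0109] turn [-0.0003  0.001   0.0337] t 7.47 pos [ 0.558  -0.1174  0.1155] w 0.01294764159038623 j6 -1.9277138615250349
39 [315.43589744 190.66666667] 295 339 151 208
[[318.45999039 206.05055508]]
```

Run:
```python
from h import *
a=cv2.imread("pics/s8.png"); h=cv2.cvtColor(a,cv2.COLOR_BGR2HSV).astype(int)
for (x0,x1,y0,y1) in((300,340,195,220),(300,340,228,248)):
  q=h[y0:y1,x0:x1]; m=(abs(q[...,0]-118)<12)&(q[...,1]>130); ys,xs=np.nonzero(m); print(m.sum(), (xs.min()+x0,xs.max()+x0,ys.min()+y0,ys.max()+y0) if m.sum() else 0)
for r in range(200,216): print(r,["%d/%d"%tuple(h[r,c,:2]) for c in range(308,330)])
```

```text
26 (np.int64(313), np.int64(326), np.int64(197), np.int64(208))
0 0
200 ['30/18', '33/21', '30/23', '28/28', '28/29', '30/30', '18/44', '50/255', '138/75', '60/64', '165/14', '0/29', '24/28', '38/21', '20/18', '24/27', '0/27', '13/39', '35/31', '28/35', '31/35', '31/32']
201 ['31/32', '31/36', '31/36', '29/36', '31/35', '30/34', '30/8', '0/0', '173/49', '174/67', '45/26', '40/16', '45/21', '15/11', '53/20', '30/6', '18/27', '10/28', '23/30', '30/37', '33/35', '25/37']
202 ['30/32', '29/33', '29/35', '29/31', '29/34', '30/33', '25/48', '94/255', '100/45', '96/55', '30/26', '24/28', '10/17', '23/50', '13/42', '40/32', '176/38', '30/7', '70/9', '32/28', '29/38', '30/30']
203 ['30/30', '30/31', '31/34', '31/32', '29/36', '30/33', '30/8', '115/255', '114/211', '111/218', '65/59', '18/25', '0/43', '47/34', '38/23', '30/16', '20/35', '105/12', '111/106', '102/30', '29/36', '30/34']
204 ['29/33', '31/34', '30/34', '29/36', '31/34', '30/19', '112/96', '112/224', '112/210', '114/240', '30/32', '15/32', '45/32', '20/35', '50/34', '15/33', '13/47', '114/26', '109/176', '109/41', '28/37', '31/34'
[... 1579 characters left out ...]
, '32/36', '28/37', '26/39', '28/35', '38/32', '26/42', '35/35', '38/30', '26/39', '26/32']
213 ['32/36', '34/37', '28/40', '28/34', '25/30', '33/33', '24/38', '28/33', '28/38', '30/35', '30/34', '30/36', '30/32', '30/36', '28/37', '30/31', '33/33', '35/34', '25/30', '30/32', '30/37', '29/33']
214 ['33/27', '33/32', '32/39', '30/30', '33/33', '25/33', '35/36', '32/35', '32/35', '24/28', '30/36', '33/31', '26/39', '33/30', '32/35', '26/39', '28/35', '30/30', '27/27', '30/33', '33/34', '28/33']
215 ['28/36', '30/36', '28/32', '33/33', '30/34', '32/40', '32/36', '39/43', '28/33', '30/23', '32/41', '28/32', '32/35', '33/33', '28/32', '27/30', '35/35', '30/33', '28/37', '33/33', '28/34', '30/32']
```

Request:
drive_tool:
  plan: [-0.01,0.03,0,0,0,0,0,-0.03,0.085,0,0,0,0,0,-0.05,0.15,0,0,0,0,0,-0.07,0.21,0,0,0,0,0,-0.09,0.27,0,0,0,0,0]

```text
t: 7.93
ee_pos: [0.5796, 0.0246, 0.1101]
eef_rot: [0.23, -3.132, -0.0]
contact_force: [0.0, 0.7, 0.2]
width: 0.0133
finger_force: 30.0
```

Request:
drive_tool:
  plan: [-0.02,0.06,0,0,0,0,0,-0.04,0.12,0,0,0,0,0,-0.06,0.18,0,0,0,0,0,-0.08,0.235,0,0,0,0,0,-0.095,0.275,0,0,0,0,0]

```text
t: 8.35
ee_pos: [0.6067, 0.1686, 0.11]
eef_rot: [0.232, -3.132, -0.0]
contact_force: [0.5, -0.8, 0.2]
width: 0.0133
finger_force: 30.0
```

Run:
```python
from h import *
for i in range(4): s=optics.read_camera("side")
cv2.imwrite("pics/s9.png",s[:,:,::-1]); delta([.611,.175,.0535],.147+np.pi/2)
```

```text
shift [-0.0122  0.016   0.1126] turn [-0.0001 -0.0002  0.0002] t 8.55 pos [0.6062 0.1662 0.1098] w 0.013302825651491271 j6 -1.453422105928317
```

Request:
drive_tool:
  plan: [-0.012,0.016,0.02,0,0,0,0,-0.012,0.016,0.05,0,0,0,0,-0.012,0.016,0.08,0,0,0,0,-0.012,0.016,0.1,0,0,0,0,-0.012,0.016,0.108,0,0,0,0]

```text
t: 8.97
ee_pos: [0.6106, 0.174, 0.0544]
eef_rot: [0.229, -3.13, 0.001]
contact_force: [-0.5, 0.0, -0.2]
width: 0.0134
finger_force: 30.0
```

Request:
drive_tool:
  plan: [0,0,0.003,0,0,0,0,0,0,0.003,0,0,0,0]

```text
t: 9.13
ee_pos: [0.6118, 0.1747, 0.055]
eef_rot: [0.23, -3.133, 0.0]
contact_force: [1.2, 0.3, 0.3]
width: 0.013
finger_force: 30.0
```

Run:
```python
from h import *
delta([.611,.175,.0485],.147+np.pi/2)
for i in range(2): s=optics.read_camera("side"); t=optics.read_camera("top")
cv2.imwrite("pics/s10.png",s[:,:,::-1]);cv2.imwrite("pics/t10.png",t[:,:,::-1])
b=s[155:200,280:345,::-1]
cv2.imwrite("pics/v10.png",cv2.convertScaleAbs(cv2.resize(b,None,fx=12,fy=12,interpolation=cv2.INTER_CUBIC),alpha=1.6))
h=cv2.cvtColor(s[:,:,::-1].copy(),cv2.COLOR_BGR2HSV).astype(int)[155:200,290:345]
m=(abs(h[...,0]-114)<8)&(h[...,1]>130); ys,xs=np.nonzero(m); print(np.c_[xs+290,ys+155].tolist())
print(proj("side",[[.611,.175,.058],[.611,.175,.051]]))
```

```text
shift [0.0015 0.0009 0.0129] turn [-0.     -0.0001 -0.0001] t 9.13 pos [0.6118 0.1747 0.055 ] w 0.013015208861700931 j6 -1.4413781639263579
[[307, 164], [306, 167], [307, 167], [305, 168], [306, 168], [307, 168], [315, 168], [305, 169], [306, 169], [307, 169], [315, 169], [305, 170], [306, 170], [307, 170], [305, 171], [306, 171], [307, 171], [306, 172]]
[[308.5622491  171.16955489]
 [308.57354964 173.06957459]]
```

Request:
drive_tool:
  plan: [0,0,0.003,0,0,0,0,0,0,0.006,0,0,0,0,0,0,0.006,0,0,0,0]

```text
t: 9.58
ee_pos: [0.6117, 0.175, 0.0521]
eef_rot: [0.231, -3.133, 0.0]
contact_force: [-0.3, -0.5, -0.3]
width: 0.0133
finger_force: 30.0
```

Request:
drive_tool:
  plan: [0,0,0.002,0,0,0,0,0,0,0.004,0,0,0,0,0,0,0.004,0,0,0,0]

```text
t: 9.83
ee_pos: [0.6117, 0.175, 0.05]
eef_rot: [0.231, -3.133, 0.0]
contact_force: [-0.2, -0.3, 0.3]
width: 0.0135
finger_force: 30.0
```

Request:
drive_tool:
  plan: [0,0,0.002,0,0,0,0,0,0,0.002,0,0,0,0]

```text
t: 10.0
ee_pos: [0.6117, 0.175, 0.049]
eef_rot: [0.231, -3.133, 0.0]
contact_force: [-0.2, 0.3, -0.7]
width: 0.013
finger_force: 30.0
```

Request:
drive_tool:
  plan: [0,0,0.001,0,0,0,0,0,0,0.001,0,0,0,0]

```text
t: 10.17
ee_pos: [0.6118, 0.175, 0.0486]
eef_rot: [0.23, -3.133, -0.0]
contact_force: [-0.0, 0.6, -0.1]
width: 0.0132
finger_force: 30.0
```

Request:
drive_tool:
  plan: [0,0,0.001,0,0,0,0,0,0,0.001,0,0,0,0]

```text
t: 10.33
ee_pos: [0.6118, 0.175, 0.0484]
eef_rot: [-0.23, 3.133, 0.0]
contact_force: [-0.0, 0.3, 1.3]
width: 0.0134
finger_force: 30.0
```

Request:
drive_tool:
  plan: [0,0,0.001,0,0,0,0,0,0,0.001,0,0,0,0]

```text
t: 10.5
ee_pos: [0.6119, 0.1751, 0.0483]
eef_rot: [-0.231, 3.133, 0.0]
contact_force: [-3.2, -1.1, 6.5]
width: 0.0136
finger_force: 30.0
```

Touching lightly. I'll ease off and open.

Request:
drive_tool:
  plan: [0,0,-0.001,0,0,0,0,0,0,-0.001,0,0,0,0.16,0,0,-0.001,0,0,0,0.25,0,0,-0.001,0,0,0,0.35,0,0,-0.001,0,0,0,0.4]

```text
t: 10.92
ee_pos: [0.6117, 0.175, 0.048]
eef_rot: [0.231, -3.133, 0.0]
contact_force: [0.2, -0.4, 0.4]
width: 0.0326
finger_force: 0.0
```

Request:
drive_tool:
  plan: [0,0,0,0,0,0,0.4,0,0,-0.02,0,0,0,0.4,0,0,-0.06,0,0,0,0.4,0,0,-0.1,0,0,0,0.4,0,0,-0.14,0,0,0,0.4]

```text
t: 11.33
ee_pos: [0.6117, 0.175, 0.1195]
eef_rot: [0.231, -3.133, 0.0]
contact_force: [-0.8, 0.4, 0.4]
width: 0.0364
finger_force: 0.0
```

Run:
```python
from h import *
delta([.508,.137,.12],-.065+np.pi/2)
s=optics.read_camera("side"); cv2.imwrite("pics/s11.png",s[:,:,::-1])
h=cv2.cvtColor(s[:,:,::-1].copy(),cv2.COLOR_BGR2HSV).astype(int)[155:200,290:345]
m=(abs(h[...,0]-114)<10)&(h[...,1]>110); ys,xs=np.nonzero(m); print(m.sum(),xs.min()+290,xs.max()+290,ys.min()+155,ys.max()+155)
```

```text
shift [ 0.2163 -0.0449 -0.0009] turn [-0.     -0.      0.0337] t 11.33 pos [0.6117 0.175  0.1195] w 0.0364118899458533 j6 -1.4414030187408962
44 304 315 169 173
```

Request:
drive_tool:
  plan: [0.055,-0.012,0,0,0,0.01,0.4,0.11,-0.024,0,0,0,0.022,0.4,0.165,-0.037,0,0,0,0.0337,0.4,0.217,-0.049,0,0,0,0.0337,0.4,0.217,-0.049,0,0,0,0.0337,0.4]

```text
t: 11.8
ee_pos: [0.5031, 0.1332, 0.118]
eef_rot: [-0.102, -3.136, 0.002]
contact_force: [0.6, 0.4, -0.5]
width: 0.0367
finger_force: 0.0
```

Run:
```python
from h import *
im=cv2.imread("pics/top0.png"); h=cv2.cvtColor(im,cv2.COLOR_BGR2HSV).astype(int)
q=h[230:256,215:285]; m=(q[...,0]<20)&(q[...,1]>90); w=m*q[...,1]; ys,xs=np.nonzero(m)
print("orange",m.sum(),np.polyfit(ys+230,xs+215,1), (ys.min()+230,ys.max()+230))
np.set_printoptions(linewidth=200); print(cv2.cvtColor(im,cv2.COLOR_BGR2GRAY)[238:250,258:276])
delta([.507,.135,.0385],-.065+np.pi/2)
t=optics.read_camera("top");s=optics.read_camera("side")
cv2.imwrite("pics/t12.png",t[:,:,::-1]); cv2.imwrite("pics/s12.png",s[:,:,::-1])
print(cv2.cvtColor(s,cv2.COLOR_RGB2GRAY)[150:195,268:290])
e=sensors.sense();R=Ro.from_rotvec(e["eef_rot"]); print(proj("side",[e["ee_pos"]+R.apply([0,y,-.0077]) for y in (-.018,.018)]))
```

```text
orange 32 [-1.04436078e-01  2.60220822e+02] (np.int64(235), np.int64(250))
[[ 58  57  57  56  56  58  57  58  57  58  58  57  59  58  58  58  57  58]
 [ 57  58  57  56  56  55  53  57  62  58  56  59  58  58  57  58  58  58]
 [ 58  58  57  56  57  47  39  62  76  59  49  55  58  58  57  58  58  58]
 [ 57  57  57  57  57  43  34  79  85  58  32  44  57  57  58  58  58  58]
 [ 53  54  54  54  52  39  34  93  84  50  32  35  51  57  57  57  57  59]
 [ 39  39  43  45  37  31  34  94  83  52  34  35  47  53  56  57  57  58]
 [ 31  31  30  30  28  31  35  94  83  53  34  31  32  39  52  58  57  58]
 [ 43  42  42  41  34  31  36 102  87  51  34  31  31  37  51  58  57  59]
 [ 58  57  58  57  45  34  36 109  85  42  33  37  42  47  55  57  58  58]
 [ 57  56  57  56  50  35  31  75  60  28  29  44  55  57  58  57  58  58]
 [ 56  56  57  57  57  49  43  41  41  40  44  53  57  58  58  57  58  58]
 [ 57  56  57  57  57  58  57  58  58  58  58  58  57  57  58  58  58  57]]
shift [-0.0082  0.0043  0.159 ] turn [-0.0002 -0.0006 -0.    ] t 11.8 pos [0.5031 0.1332 0.118 ] w 0.03673878363991195 j6 -1
[... 3471 characters left out ...]
96]
 [108  82  66  60  69  67  32  28  33  40  28  22   4  12  37  35  27  33  46  53  78  91]
 [150  89  72  60  68  78  28  38  31  31  40  48  35  36  36  40  45  53  61  61  64  97]
 [ 86  89  76  61  67  86  66  30  33  42  63  62  65  58  57  60  62  56  36  36  58  91]
 [ 91  87  86  66  69 107 110  24  30  36  40  42  41  40  51  50  54  58  59  74  72  85]
 [ 91  92  85  74  65  80 108  52  51  66  75  74  75  84  85  94  95  99  98  95  94  93]
 [ 90  86  88  71  59  63  88  95  96  94  97  92  94  92  90  89  93  88  89  86  84  80]
 [ 90  85  91  83  67  66  75  92  87  89  87  87  81  81  75  75  70  73  66  67  66  67]]
[[280.04165971 165.25231658]
 [278.13990415 159.58574305]]
```

Run:
```python
from h import *
sp=ray("top",[[265.6,243.]],.065)[0]; mk=ray("top",[[260.22-.10444*242.5,242.5]],.041)[0]
print(sp,mk,mk-sp,np.arctan2(-(mk-sp)[0],(mk-sp)[1]))
s=optics.read_camera("side")
delta([.507,.135,.0385],-.065+np.pi/2)
```

```text
[0.50714029 0.13942994 0.065     ] [0.51066045 0.22096984 0.041     ] [ 0.00352016  0.0815399  -0.024     ] -0.043144235202805595
shift [ 0.0048 -0.0009  0.161 ] turn [0.0001 0.0003 0.0001] t 11.95 pos [0.5093 0.1353 0.119 ] w 0.03705439733489428 j6 -1.2494543776484073
```

Request:
drive_tool:
  plan: [0,0,0,0,0,0,0.45,0,0,0.03,0,0,0,0.45,0,0,0.07,0,0,0,0.45,0,0,0.09,0,0,0,0.45,0,0,0.09,0,0,0,0.45]

```text
t: 12.37
ee_pos: [0.5073, 0.1348, 0.0711]
eef_rot: [-0.101, -3.137, 0.002]
contact_force: [-1.0, 0.5, -0.8]
width: 0.0417
finger_force: 0.0
```

Run:
```python
from h import *
delta([.507,.135,.0385],-.065+np.pi/2); print(sensors.sense()["contact_force"])
```

```text
shift [0.0004 0.0004 0.0652] turn [-0.0002 -0.0005  0.0001] t 12.37 pos [0.5073 0.1348 0.0711] w 0.0416506050243339 j6 -1.2492891356276712
[-0.95084074  0.51616622 -0.76486011]
```

Request:
drive_tool:
  plan: [0,0,0.015,0,0,0,0.45,0,0,0.03,0,0,0,0.45,0,0,0.04,0,0,0,0.45,0,0,0.04,0,0,0,0.45]

```text
t: 12.7
ee_pos: [0.5077, 0.1348, 0.0524]
eef_rot: [-0.102, -3.139, 0.0]
contact_force: [0.0, 0.2, 0.8]
width: 0.0416
finger_force: 0.0
```

Request:
drive_tool:
  plan: [0,0,0.008,0,0,0,0.45,0,0,0.016,0,0,0,0.45,0,0,0.024,0,0,0,0.45,0,0,0.024,0,0,0,0.45]

```text
t: 13.03
ee_pos: [0.5077, 0.1348, 0.0406]
eef_rot: [-0.102, -3.139, 0.0]
contact_force: [0.1, -0.8, 0.1]
width: 0.041
finger_force: 0.0
```

Request:
drive_tool:
  plan: [0,0,0,0,0,0,0.35,0,0,0,0,0,0,0.25,0,0,0,0,0,0,0.18,0,0,0,0,0,0,0.14,0,0,0,0,0,0,0.1]

```text
t: 13.45
ee_pos: [0.5083, 0.1351, 0.0414]
eef_rot: [0.102, 3.139, 0.0]
contact_force: [-0.1, 0.9, 0.4]
width: 0.0136
finger_force: 30.0
```

Request:
drive_tool:
  plan: [0,0.02,0,0,0,0,0.1,0.0005,0.055,0,0,0,0,0.1,0.001,0.09,0,0,0,0,0.1,0.0015,0.125,0,0,0,0,0.1,0.0015,0.15,0,0,0,0,0.1]

```text
t: 13.87
ee_pos: [0.5126, 0.2114, 0.0414]
eef_rot: [0.101, 3.139, 0.0]
contact_force: [1.2, -2.5, 1.7]
width: 0.0135
finger_force: 30.0
```

Request:
drive_tool:
  plan: [0,0,0,0,0,0,0.1,0,0,0,0,0,0,0.1]

```text
t: 14.03
ee_pos: [0.5126, 0.2108, 0.0414]
eef_rot: [0.1, 3.139, 0.001]
contact_force: [1.1, 2.6, 2.3]
width: 0.0137
finger_force: 30.0
```

Run:
```python
from h import *
e=sensors.sense(); print(e["ee_pos"],e["contact_force"], np.linalg.norm(e["ee_pos"][:2]-[.5083,.1351]))
```

```text
[0.51258758 0.21082226 0.0413886 ] [1.09647079 2.61293885 2.30031746] 0.07584354803788242
```

Request:
drive_tool:
  plan: [0,0.006,0,0,0,0,0.1,0,0.0115,0,0,0,0,0.1,0,0.0115,0,0,0,0,0.1,0,0.0115,0,0,0,0,0.1]

```text
t: 14.37
ee_pos: [0.5128, 0.2154, 0.0414]
eef_rot: [0.103, 3.139, 0.001]
contact_force: [1.6, 0.5, 2.6]
width: 0.0136
finger_force: 30.0
```

Request:
drive_tool:
  plan: [0,0,0,0,0,0,0.2,0,0,0,0,0,0,0.3,0,0,0,0,0,0,0.4,0,0,0,0,0,0,0.4,0,0,-0.02,0,0,0,0.4]

```text
t: 14.78
ee_pos: [0.511, 0.2149, 0.0498]
eef_rot: [-0.102, -3.137, 0.002]
contact_force: [-0.6, 0.5, 0.1]
width: 0.0368
finger_force: 0.0
```

Request:
drive_tool:
  plan: [0,0,-0.04,0,0,0,0.4,0,0,-0.08,0,0,0,0.4,0,0,-0.13,0,0,0,0.4,0,0,-0.2,0,0,0,0.4]

```text
t: 15.12
ee_pos: [0.511, 0.2149, 0.1512]
eef_rot: [-0.102, -3.137, 0.002]
contact_force: [0.1, 0.4, -0.3]
width: 0.0363
finger_force: 0.0
```

Request:
drive_tool:
  plan: [0.03,-0.07,0,0,0,0,0.4,0.06,-0.14,0,0,0,0,0.4,0.09,-0.21,0,0,0,0,0.4,0.12,-0.28,0,0,0,0,0.4,0.15,-0.35,0,0,0,0,0.4]

```text
t: 15.53
ee_pos: [0.4252, 0.0446, 0.1518]
eef_rot: [0.101, 3.139, 0.0]
contact_force: [0.3, -0.9, -0.2]
width: 0.037
finger_force: 0.0
```

Request:
drive_tool:
  plan: [0.03,-0.07,0,0,0,0,0.4,0.06,-0.14,0,0,0,0,0.4,0.09,-0.21,0,0,0,0,0.4,0.12,-0.28,0,0,0,0,0.4,0.15,-0.35,0,0,0,0,0.4]

```text
t: 15.95
ee_pos: [0.3391, -0.1252, 0.1519]
eef_rot: [0.101, 3.139, -0.0]
contact_force: [0.9, -0.3, -0.3]
width: 0.0369
finger_force: 0.0
```

Run:
```python
from h import *
t=optics.read_camera("top"); cv2.imwrite("pics/t13.png",t[:,:,::-1]);e=sensors.sense();print(e["t"],e["ee_pos"])
b=cv2.resize(t[172:262,210:294,::-1],None,fx=6.6,fy=6.6,interpolation=cv2.INTER_CUBIC)
cv2.imwrite("pics/v13.png",b)
h=cv2.cvtColor(t[:,:,::-1].copy(),cv2.COLOR_BGR2HSV).astype(int)[180:228,228:278]
m=(abs(h[...,0]-118)<10)&(h[...,1]>120); ys,xs=np.nonzero(m); c=[xs.mean()+228,ys.mean()+180] if m.sum() else 0; print(m.sum(),c, ray("top",[c],.06) if c else 0)
np.set_printoptions(linewidth=200);print(cv2.cvtColor(t,cv2.COLOR_RGB2GRAY)[232:252,226:246])
print(cv2.cvtColor(t,cv2.COLOR_RGB2HSV)[232:252,226:246,0])
```

```text
16.0 [ 0.33625986 -0.1298743   0.15176184]
71 [np.float64(252.2394366197183), np.float64(202.32394366197184)] [[0.61269262 0.17713112 0.06      ]]
[[137 137 138 137 138 138 138 138 138 139 139 139 139 138 138 138 139 140 140 140]
 [121 122 123 123 123 124 126 127 129 132 135 134 133 137 139 139 140 140 139 139]
 [ 59  68  72  71  71  72  82  87  94 110 118 110 104 116 121 122 121 123 125 125]
 [ 58  58  59  58  59  58  58  58  65  94  92  72  59  59  58  59  59  68  72  72]
 [ 57  58  58  58  59  59  59  58  68  95  89  69  58  58  59  60  60  59  59  58]
 [ 58  57  58  59  59  58  56  54  70  98  82  62  59  58  58  59  60  59  59  59]
 [ 57  57  59  58  59  58  49  39  73  96  70  50  55  57  59  59  60  60  59  59]
 [ 58  58  57  57  58  57  44  33  93  85  50  32  38  54  59  58  59  59  59  58]
 [ 54  53  54  54  56  56  43  32  93  82  49  32  25  50  59  59  59  59  58  58]
 [ 34  38  40  40  45  45  38  34 101  85  47  33  26  45  52  54  54  54  54  55]
 [ 33  33  34  32  31  30  32  35 115  91  44  34  26  30  33  35  39  38  39  44]
 [ 45  44  45  43  42  39  35  35 117  9
[... 1668 characters left out ...]
30  90 105 105 100 110 100  90  30]
 [109 109 109 108 109 108 109   0  30  30 120   0 107 107 109 108 109 109 110 110]
 [108 109 109 108 109 108 109 113  15  20  30  90 109 108 109 108 109 109 109 109]
 [108 109 108 109 109 108 109 110  10  12 123 110 109 109 109 108 108 109 109 108]
 [109 108 109 109 109 109 109 113  11  12 119 109 108 108 109 109 109 109 109 108]
 [109 109 109 109 109 108 108 141  12  10 113 108 109 108 109 109 109 109 109 109]
 [108 108 109 109 109 109 109 169  13   6 109 108 109 108 109 109 109 108 108 109]
 [110 110 109 109 109 108 108   3  13   6 109 108 108 109 109 108 108 108 109 108]
 [108 106 106 103 105 109 107 135  12   9 109 108 110 110 111 110 110 110 109 110]]
```

View pics/v13.png

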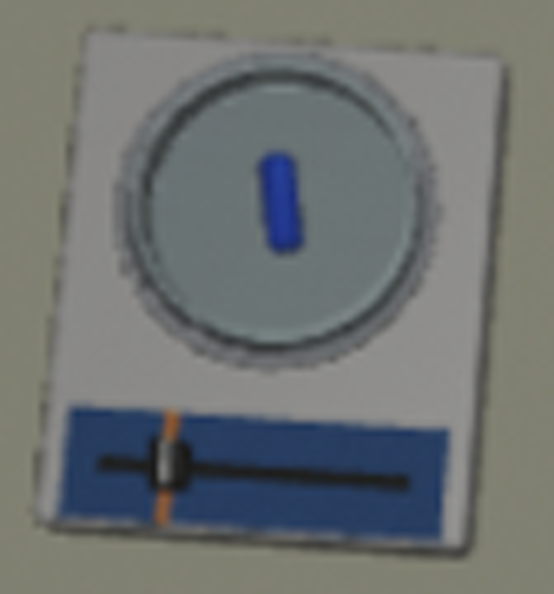

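Run:
```python
from h import *
a=ray("top",[[234.6,241.]],.065)[0]; 
for r in (240.5,241.5,242.5):
  b=ray("top",[[234.96-.096*(r-241.9),r]],.041)[0]; d=a-b; u=np.array([np.sin(.05),np.cos(.05)]); print(a,b,"along track",d[:2]@u)
delta([.3,-.2,.2],0)
```

```text
[0.51164484 0.21794441 0.065     ] [0.51583983 0.22064777 0.041     ] along track -0.002909643925822679
[0.51164484 0.21794441 0.065     ] [0.51324925 0.22079715 0.041     ] along track -0.0029293574445379772
[0.51164484 0.21794441 0.065     ] [0.51066062 0.22094641 0.041     ] along track -0.002949056125765867
shift [ 0.0631 -0.145  -0.0961] turn [-4.000e-04  2.000e-04  2.394e-01] t 16.0 pos [ 0.3363 -0.1299  0.1518] w 0.03657286039935398 j6 -1.872407423453668
```

The bar lies flat near the middle of the dish, at crop (282,203). The slider line is at (169,462), about 3 mm short of the mark's centre, so I'll re-grip it and nudge it.

Request:
drive_tool:
  plan: [-0.03,0.07,0,0,0,0,0.4,-0.06,0.14,0,0,0,0,0.4,-0.09,0.21,0,0,0,0,0.4,-0.12,0.28,0,0,0,0,0.4,-0.15,0.35,0,0,0,0,0.4]

```text
t: 16.42
ee_pos: [0.427, 0.0475, 0.152]
eef_rot: [0.103, 3.139, 0.0]
contact_force: [2.1, -1.1, -0.1]
width: 0.0367
finger_force: 0.0
```

Request:
drive_tool:
  plan: [-0.03,0.07,0,0,0,0,0.4,-0.06,0.14,0,0,0,0,0.4,-0.09,0.21,0,0,0,0,0.4,-0.12,0.28,0,0,0,0,0.4,-0.15,0.35,0,0,0,0,0.4]

```text
t: 16.83
ee_pos: [0.5129, 0.2176, 0.1518]
eef_rot: [0.101, 3.14, 0.0]
contact_force: [0.6, -0.2, -0.7]
width: 0.037
finger_force: 0.0
```

Request:
drive_tool:
  plan: [0,0,0,0,0,0,0.4,0,0,0,0,0,0,0.4]

```text
t: 17.0
ee_pos: [0.5129, 0.2172, 0.1514]
eef_rot: [0.098, 3.14, 0.0]
contact_force: [-1.4, -0.7, -0.3]
width: 0.0371
finger_force: 0.0
```

Run:
```python
from h import *
delta([.5115,.2145,.041],-.065+np.pi/2)
```

```text
shift [ 0.0024 -0.0055  0.2208] turn [0.     0.     0.0004] t 17.0 pos [0.5129 0.2172 0.1514] w 0.037129639288471884 j6 -1.1105355118793594
```

Request:
drive_tool:
  plan: [0.002,-0.005,0.06,0,0,0,0.4,0.002,-0.005,0.12,0,0,0,0.4,0.002,-0.005,0.15,0,0,0,0.4,0.002,-0.005,0.165,0,0,0,0.4,0.002,-0.005,0.18,0,0,0,0.4]

```text
t: 17.42
ee_pos: [0.5108, 0.2121, 0.061]
eef_rot: [-0.103, -3.139, 0.001]
contact_force: [0.3, -0.4, 0.2]
width: 0.0371
finger_force: 0.0
```

Request:
drive_tool:
  plan: [0,0,0.015,0,0,0,0.4,0,0,0.03,0,0,0,0.4,0,0,0.04,0,0,0,0.4,0,0,0.04,0,0,0,0.4]

```text
t: 17.75
ee_pos: [0.5111, 0.2129, 0.0406]
eef_rot: [-0.102, -3.139, 0.0]
contact_force: [-0.1, -1.1, 0.4]
width: 0.0368
finger_force: 0.0
```

Request:
drive_tool:
  plan: [0,0,0,0,0,0,0.3,0,0,0,0,0,0,0.22,0,0,0,0,0,0,0.18,0,0,0,0,0,0,0.14,0,0,0,0,0,0,0.1]

```text
t: 18.17
ee_pos: [0.5118, 0.2135, 0.0416]
eef_rot: [0.102, 3.139, 0.001]
contact_force: [-0.1, 0.9, 1.3]
width: 0.0137
finger_force: 30.0
```

Run:
```python
from h import *
delta([.512,.2180,.041],-.065+np.pi/2)
```

```text
shift [0.0001 0.009  0.0013] turn [0.0001 0.0001 0.    ] t 18.17 pos [0.5118 0.2135 0.0416] w 0.013653312101704401 j6 -1.1138910084277773
```

Request:
drive_tool:
  plan: [0,0.005,0,0,0,0,0.1,0,0.009,0,0,0,0,0.1,0,0.009,0,0,0,0,0.1,0,0.009,0,0,0,0,0.1,0,0.009,0,0,0,0,0.1]

```text
t: 18.58
ee_pos: [0.512, 0.218, 0.0416]
eef_rot: [0.102, 3.139, 0.001]
contact_force: [-0.7, 0.8, 6.4]
width: 0.0139
finger_force: 30.0
```

Request:
drive_tool:
  plan: [0,0,0,0,0,0,0.2,0,0,0,0,0,0,0.3,0,0,0,0,0,0,0.4,0,0,0,0,0,0,0.4,0,0,-0.02,0,0,0,0.4]

```text
t: 19.0
ee_pos: [0.5103, 0.2171, 0.0499]
eef_rot: [-0.102, -3.137, 0.002]
contact_force: [0.0, 0.6, 0.1]
width: 0.0363
finger_force: 0.0
```

Request:
drive_tool:
  plan: [0,0,-0.04,0,0,0,0.4,0,0,-0.08,0,0,0,0.4,0,0,-0.13,0,0,0,0.4,0,0,-0.2,0,0,0,0.4]

```text
t: 19.33
ee_pos: [0.5102, 0.217, 0.1512]
eef_rot: [-0.102, -3.137, 0.002]
contact_force: [0.6, 0.1, 0.3]
width: 0.0366
finger_force: 0.0
```

Request:
drive_tool:
  plan: [0.03,-0.07,0,0,0,0,0.4,0.06,-0.14,0,0,0,0,0.4,0.09,-0.21,0,0,0,0,0.4,0.12,-0.28,0,0,0,0,0.4,0.15,-0.35,0,0,0,0,0.4]

```text
t: 19.75
ee_pos: [0.4244, 0.0467, 0.1519]
eef_rot: [0.101, 3.139, 0.0]
contact_force: [1.0, -0.6, 0.1]
width: 0.0369
finger_force: 0.0
```

Request:
drive_tool:
  plan: [0.03,-0.07,0,0,0,0,0.4,0.06,-0.14,0,0,0,0,0.4,0.09,-0.21,0,0,0,0,0.4,0.12,-0.28,0,0,0,0,0.4,0.15,-0.35,0,0,0,0,0.4]

```text
t: 20.17
ee_pos: [0.3383, -0.1232, 0.152]
eef_rot: [0.101, 3.139, -0.001]
contact_force: [0.8, -0.2, 0.2]
width: 0.0369
finger_force: 0.0
```

Run:
```python
from h import *
t=optics.read_camera("top"); cv2.imwrite("pics/t14.png",t[:,:,::-1]);e=sensors.sense();print(e["t"],e["ee_pos"])
np.set_printoptions(linewidth=200);print(cv2.cvtColor(t,cv2.COLOR_RGB2GRAY)[234:250,228:242])
a=cv2.imread("pics/t13.png").astype(int); print(np.abs(a-t[:,:,::-1])[170:228,210:294].max())
```

```text
20.2167 [ 0.335467   -0.12788445  0.15177887]
[[ 72  72  72  71  82  87  94 110 117 109 104 115 122 122]
 [ 57  59  58  59  58  58  64  93  92  73  60  58  59  60]
 [ 58  60  58  59  58  59  68  95  90  69  59  59  59  58]
 [ 58  59  59  56  54  58  78  94  77  61  58  58  59  59]
 [ 58  58  59  50  41  72  86  78  54  49  57  58  58  59]
 [ 57  58  59  45  35  92  82  49  33  32  52  58  59  58]
 [ 54  55  56  43  33  93  81  48  33  25  50  58  58  58]
 [ 39  40  44  38  33 101  85  48  32  25  46  52  52  53]
 [ 34  31  31  32  34 116  91  43  33  25  32  33  33  35]
 [ 45  44  37  34  34 116  92  44  34  27  33  36  34  33]
 [ 59  57  53  41  33 103  81  42  32  29  45  49  47  45]
 [ 58  58  58  47  33  55  46  29  29  38  54  60  59  58]
 [ 57  58  58  58  49  45  62  58  49  50  57  59  59  58]
 [ 57  57  58  57  58  67  95  87  67  58  59  58  58  58]
 [ 58  58  58  58  59  73  96  88  66  58  59  59  58  59]
 [ 58  58  58  57  58  77  98  85  62  59  59  58  59  59]]
2
```

Run:
```python
from h import *
for i in range(10): s=optics.read_camera("side")
a=cv2.imread("pics/side0.png").astype(int); d=np.abs(a-s[:,:,::-1]); print("tray red/white diff",d[243:268,318:350].mean()); print(np.abs(sensors.sense()["qvel"]).max())
print(job.sign_off())
```

```text
tray red/white diff 4.63125
0.008618814566538914
the job is handed in; nothing more can be done
None
```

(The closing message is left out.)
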